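# Unstack the dip pots and set each on the mat of its colour

## Task

Take the stack of lidded dip pots apart and set all four pots out for serving, each by itself and well centred on the round mat of the same colour as its lid. The pots are full, so keep them upright all the way, and leave the salt shaker and the honey jar standing where they are.

Things in the scene. Friction and masses are not known exactly. Their poses are not given: they have to be found in the camera images.
- pot_red: Round dip pot, the large one: straight-sided cylinder 64 mm in diameter and 40 mm high, white body with a fixed flat red lid (nothing comes off). Origin at the centre of its underside, z up along its axis; turning about z makes no difference. Loose, under 0.3 kg. Stands on a thin bare cork mat (84 mm across, 6 mm thick), either alone or as the bottom pot of the stack of three. Stacked pots simply rest flat on one another, axes in line.
- pot_blue: Round dip pot, the other large one: straight-sided cylinder 64 mm in diameter and 40 mm high, white body with a fixed flat blue lid (nothing comes off). Origin at the centre of its underside, z up along its axis; turning about z makes no difference. Loose, under 0.3 kg. Stands on the other cork mat of the same kind, alone or as the bottom pot of the stack of three (red and blue change places between starts). Stacked pots simply rest flat on one another, axes in line.
- pot_yellow: Round dip pot, the medium one: straight-sided cylinder 48 mm in diameter and 40 mm high, white body with a fixed flat yellow lid (nothing comes off). Origin at the centre of its underside, z up along its axis; turning about z makes no difference. Loose, under 0.3 kg. Starts as the middle pot of the stack, on the red or the blue pot. Stacked pots simply rest flat on one another, axes in line.
- pot_green: Round dip pot, the small one: straight-sided cylinder 32 mm in diameter and 40 mm high, white body with a fixed flat green lid (nothing comes off). Origin at the centre of its underside, z up along its axis; turning about z makes no difference. Loose, under 0.3 kg. Starts as the top pot of the stack, on the yellow pot. Stacked pots simply rest flat on one another, axes in line.
- mat_red: Flat round red table mat, 94 mm in diameter, 8 mm thick, lying fixed on the worktop: the place for the pot with the red lid. Origin at the centre of its underside, on the worktop (z = 0); its top is 8 mm above that.
- mat_blue: Flat round blue table mat, 94 mm in diameter, 8 mm thick, lying fixed on the worktop: the place for the pot with the blue lid. Origin at the centre of its underside, on the worktop (z = 0); its top is 8 mm above that.
- mat_yellow: Flat round yellow table mat, 94 mm in diameter, 8 mm thick, lying fixed on the worktop: the place for the pot with the yellow lid. Origin at the centre of its underside, on the worktop (z = 0); its top is 8 mm above that.
- mat_green: Flat round green table mat, 94 mm in diameter, 8 mm thick, lying fixed on the worktop: the place for the pot with the green lid. Origin at the centre of its underside, on the worktop (z = 0); its top is 8 mm above that.
- salt_shaker: Salt shaker with grey-white top, 44 mm in diameter, 90 mm high, standing loose among the mats. Origin at the centre of its underside. To be left where it is.
- honey_jar: Honey jar with white lid, 58 x 62 mm, 99 mm high, standing loose among the mats. Origin at the centre of its underside. To be left where it is.

How it is judged:
By the outcome, as a careful person would: the job done as asked, in the order asked, and still so for the second after the job is handed in, with the robot touching nothing.
It also fails if it takes over 120 s, if anything falls off the work surface, if the arm or the gripper's body presses on something with over 40 N, if the wrist force passes 120 N, or if a joint passes its speed limit or range.

## Robot

A 6-joint arm with a two-finger parallel gripper is mounted at the origin on a cart in front of the work surface, level with it; the furniture and walls round the work are solid. World frame = base frame: x ahead of the robot, y to its left, z up, the work surface at z = 0. Lengths are in mm, angles in rad, forces in N, time in s.
With the tool pointing down it reaches from about 325 to 925 mm from the base axis. Payload 3.1 kg.
Tool frame: the origin (TCP) lies on the centre line of the jaws, within the pads' length; the fingertips stand ctrl.tcp_to_tips ahead of it and the grasp point (between the pads) lies 8 mm behind it (ctrl.tcp_to_tips is the distance from the TCP to the fingertips, in mm); z points along the fingers, y is the line along which they close (so a half turn about z gives the same grasp; the last joint's range is limited). The gripper opens to 85 mm and grips with 20 to 120 N. Pads are 22 mm wide; open, the fingers measure 114 mm over their backs; the gripper's body (76 mm by 85 mm) begins 54 mm behind the grasp point. The pads swing forward as they close: fully open they stand 13 mm farther back than shut.
Start: joints at [1.024, 0.217, 1.613, -0, 1.311, -0.112], TCP at [263.252, 566.867, 242.3] pointing down, gripper open.
Joint ranges: [-2.75, 2.75], [-0.78, 2.1], [0.31, 2.55], [-1.13, 4.27], [0.13, 2.63], [-2.58, 2.58]. Speed limits (rad/s): [2.79, 2.79, 3.14, 3.14, 3.14, 3.14].

## Interface

Orientations are given as a 3x3 rotation matrix whose columns are the frame's x, y, z axes.
In Python, from plant import ctrl gives the robot as it stands.
- The arm moves only by the tool carry_out, never from a script. Its argument "increments" is a list that holds one entry, the list of rows, each a list of 7 numbers: the shift along the tool's x, y, z in units of 40 mm (1.0 is 40 mm), then the turn, a rotation vector about the tool's x, y, z in units of 5 degrees (1.0 is 5 degrees), then the finger opening in mm, from 0 to 85.4. A call has exactly 5 rows; each row shifts and turns the commanded pose from where the row before left it, along the tool's axes as they then stand; what a row does not reach is not made up. A row lasts 1/12 s, in which the tool goes at most 41.7 mm and 7.16 degrees, less where a joint would pass 70% of its speed; a pose out of reach is approached as far as the arm can. A call is refused whole if a number of a shift passes 1 or a number of a turn 1, either way. A call with a gripper value outside its range is refused whole. The fingers move at their own pace and stop on an object; "force" is the grip in N (left out, the last holds). Time passes only in rows, so rows that do not move let the fingers close, or fill a call up. It gives the time, the measured TCP pose, the force, the opening and the grip force at its end, in the units of the state.
- ctrl.observe(): the state, without advancing time (a new reading comes with each control period).
- ctrl.get_image(name): name is "side" or "top" or "wrist"; returns the picture (480x640x3 uint8, red, green, blue); there is no depth.
- ctrl.calibration(name): a dict with "intrinsics" (3x3 intrinsics, pixels), "R" (3x3) and "t" (3): a world point X has camera coordinates R X + t. Camera axes: x right, y down, z forward; pixel columns grow to the right and rows downward; lengths in mm; the calibration is good to about 2 mm. The wrist camera is an equidistant fisheye: a pixel r from the principal point sees the ray r / f radians off the axis. A picture is of the moment at which its call begins: read the wrist's pose just before it. calibration takes no time and is no camera call; for the wrist camera it gives the pose at the moment of the call.
- ctrl.sign_off(): hands the job in; it is judged then, once.
The state is a dict: "t": time; "qpos": joint angles; "qvel": joint speeds; "joint_efforts": joint torques, N m; "eef_pos": TCP position; "tool_rot": TCP orientation; "contact_force": force on the tool from outside, world axes, zero at the start; "moment": the same for the moment, N m; "opening": finger opening in mm; "finger_force": force on a finger pad.
Only numpy, scipy, OpenCV 4.12 (cv2) and the standard library are available. Lean on these libraries where they do the work, as an engineer would, in place of code of your own. Each camera call takes 0.05 s, during which the arm holds its last target. There are 200 camera calls.

## Working session

There is one attempt and no reset: what is moved stays moved. The work goes in short steps, Python scripts to look and compute and a tool call to move; the robot and the scene stay as the last step left them, time stands still between calls to the robot, and variables do not carry over. Pictures are saved under pics/ and viewed, at most 14 in all, crops included, and the job is handed in when it is done.

Besides the shell and the picture viewer there is one more tool, called after "Emit:" as name(argument=value, ...) on one line, values as JSON. carry_out: Moves the arm, as the interface text tells. Its arguments: {"type":"object","properties":{"increments":{"type":"array","items":{"type":"array","items":{"type":"array","items":{"type":"number"}}}},"force":{"type":"number"}},"required":["increments"]}

```bash
mkdir -p pics; ls; python3 - <<'E'
from plant import ctrl
import cv2
s=ctrl.observe();print(s,ctrl.tcp_to_tips)
for n in("top","side"):
    cv2.imwrite(f"pics/{n}0.png",ctrl.get_image(n)[:,:,::-1]);c=ctrl.calibration(n);print(n,c)
E
```

```text
pics
{'t': 0.0, 'qpos': array([ 1.02382977e+00,  2.17784815e-01,  1.61491226e+00, -2.02327566e-05,
        1.31130786e+00, -1.12194315e-01]), 'qvel': array([-0.00101144,  0.00159272,  0.00037914, -0.00066828, -0.00032693,
        0.00077263]), 'joint_efforts': array([-1.99759995e-06, -3.96842372e+01, -3.03853583e+01, -4.47963714e-05,
        9.74810362e-03,  3.78023424e-05]), 'eef_pos': array([262.82394367, 566.18826926, 240.96065232]), 'tool_rot': array([[-9.06968042e-01,  4.21197624e-01, -1.23792342e-03],
       [ 4.21199369e-01,  9.06965713e-01, -2.07051720e-03],
       [ 2.50657170e-04, -2.39930549e-03, -9.99997090e-01]]), 'contact_force': array([ 0.13599322,  0.58132072, -0.0542529 ]), 'moment': array([-0.04346278,  0.0729841 ,  0.01851706]), 'finger_force': 0.0, 'opening': 85.60558650853413} 11.0
top {'intrinsics': array([[447.8272578 ,   0.        , 321.19047791],
       [  0.        , 447.8272578 , 239.02272446],
       [  0.        ,   0.        ,   1.        ]]), 'R': array([[-0.01024112, -0.99993569, -0.00487255],
       [-0.99018121,  0.01082035, -0.13937037],
       [ 0.13941413,  0.0033974 , -0.99022834]]), 't': array([-138.59213677,  550.99916244,  863.74951002])}
side {'intrinsics': array([[610.91252652,   0.        , 328.92603944],
       [  0.        , 610.91252652, 234.62688882],
       [  0.        ,   0.        ,   1.        ]]), 'R': array([[ 0.99842942, -0.05455191,  0.0127583 ],
       [-0.01887583, -0.54197051, -0.8401855 ],
       [ 0.05274834,  0.8386251 , -0.54214902]]), 't': array([-550.53898958,   17.1618383 , 1239.63934646])}
```

View pics/top0.png

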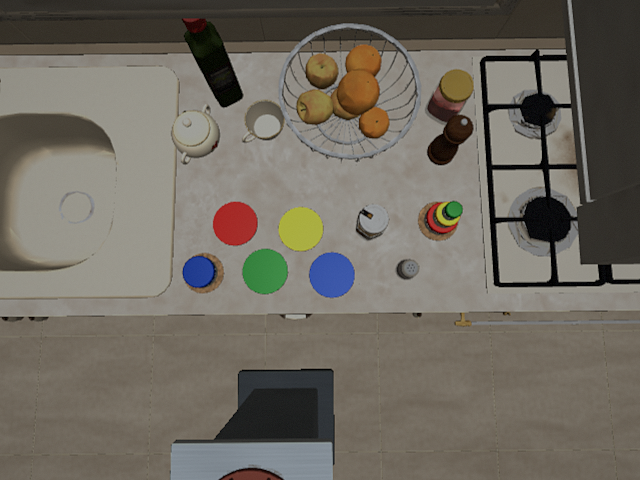

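View pics/side0.png

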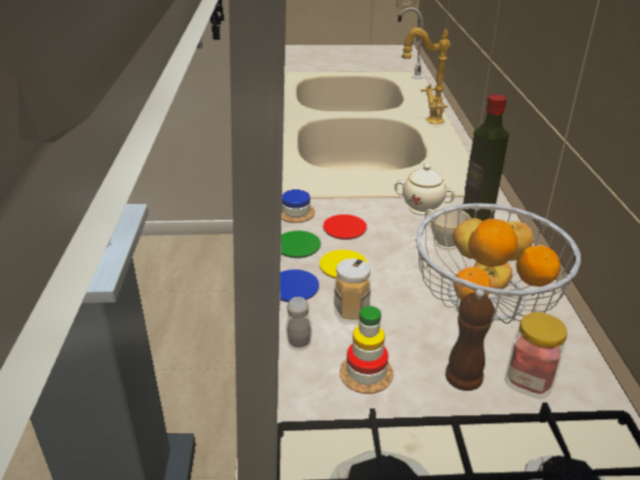

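The top view shows the stack (green on yellow on red) at about (440,218) and the blue pot alone at (200,271). The mats are red (236,223), yellow (301,229), green (265,271) and blue (332,275). The honey jar is at (372,222) and the salt shaker at (408,268). The side view agrees.

```bash
cat > h.py <<'E'
import numpy as np,cv2
from plant import ctrl
def ray(name,u,v,z,c=None):
    c=c or ctrl.calibration(name);K=c["intrinsics"];R=c["R"];t=c["t"]
    d=np.array([(u-K[0,2])/K[0,0],(v-K[1,2])/K[1,1],1.])
    if name=="wrist":
        r=np.hypot(d[0],d[1]);d=np.array([d[0]/r*np.sin(r),d[1]/r*np.sin(r),np.cos(r)]) if r>0 else d
    o=-R.T@t;w=R.T@d
    return o+w*(z-o[2])/w[2]
HUE=dict(red=[(0,6),(174,180)],yellow=[(24,33)],green=[(50,80)],blue=[(105,125)])
def blobs(im,col,amin=60):
    h=cv2.cvtColor(im,cv2.COLOR_RGB2HSV);m=np.zeros(im.shape[:2],np.uint8)
    for a,b in HUE[col]: m|=cv2.inRange(h,(a,150,60),(b,255,255))
    n,l,s,c=cv2.connectedComponentsWithStats(m)
    out=[]
    for i in range(1,n):
        if s[i,4]>amin:
            p=cv2.findContours((l==i).astype(np.uint8),0,2)[0][0]
            e=cv2.minEnclosingCircle(p);out.append((c[i].round(1),s[i,4],np.round(e[0],1),round(e[1],1)))
    return out
E
python3 - <<'E'
from h import *
im=cv2.imread("pics/top0.png")[:,:,::-1]
Z=dict(red=86,yellow=86,green=126,blue=46)
for c in HUE:
    for b in blobs(im,c):
        if b[0][1]<190 or b[0][1]>310: continue
        print(c,b,"z8",ray("top",*b[0],8).round(1),"lid",ray("top",*b[0],Z[c]).round(1))
for n,u,v,z in[("jar",372,220,99),("salt",408,267,90)]:print(n,ray("top",u,v,z).round(1))
im=cv2.imread("pics/side0.png")[:,:,::-1]
for c in HUE:
    for b in blobs(im,c):
        if b[0][1]<180 or b[0][0]>400: continue
        print('side',c,b,"z8",ray("side",*b[0],8).round(1),"lid",ray("side",*b[0],Z[c]).round(1))
E
```

```text
red (array([234.7, 223.1]), np.int32(1498), array([234.5, 223.1]), 22.1) z8 [589.4  36.5   8. ] lid [575.4  21.   86. ]
red (array([436.9, 221.1]), np.int32(264), array([441.8, 217.8]), 15.9) z8 [ 589.  -386.7    8. ] lid [ 575.  -366.5   86. ]
yellow (array([444.7, 215.4]), np.int32(187), array([447.7, 213.3]), 11.9) z8 [ 600.9 -403.6    8. ] lid [ 585.9 -381.9   86. ]
yellow (array([300.2, 228.7]), np.int32(1492), array([300.3, 228.9]), 21.9) z8 [ 576.  -100.7    8. ] lid [ 563.2 -104.6   86. ]
green (array([454.3, 208.3]), np.int32(144), array([453.5, 209. ]), 8.1) z8 [ 615.8 -424.4    8. ] lid [ 591.3 -389.   126. ]
green (array([252. , 269.6]), np.int32(248), array([264.7, 271. ]), 22.2) z8 [491.6  -0.8   8. ] lid [482.9 -19.6 126. ]
blue (array([331.4, 274.5]), np.int32(1554), array([331.4, 274.5]), 22.3) z8 [ 479.8 -164.6    8. ] lid [ 477.5 -163.9   46. ]
blue (array([198.2, 271.3]), np.int32(774), array([198.5, 271.5]), 15.9) z8 [489.3 110.2   8. ] lid [486.6  99.6  46. ]
jar [ 576.2 -240.9   99. ]
salt [ 487.3 -307.2   90. ]
side red (array([344.4, 226.1]), np.int32(804), a
[... 281 characters left out ...]
) z8 [561.9 -91.    8. ] lid [ 553.1 -201.3   86. ]
side yellow (array([368.4, 336.9]), np.int32(284), array([368.5, 333.5]), 14.9) z8 [ 599.3 -312.1    8. ] lid [ 586.3 -397.2   86. ]
side green (array([298.9, 243.3]), np.int32(754), array([299.2, 243. ]), 19.0) z8 [488.8 -30.1   8. ] lid [ 488.1 -207.5  126. ]
side green (array([369.6, 312.9]), np.int32(192), array([369.9, 312.5]), 9.2) z8 [ 608.  -251.6    8. ] lid [ 586.8 -390.8  126. ]
side blue (array([295.4, 196.8]), np.int32(293), array([295.5, 197. ]), 12.7) z8 [483.4 162.    8. ] lid [483.5  94.2  46. ]
side blue (array([297.2, 284.2]), np.int32(897), array([297.1, 285. ]), 20.1) z8 [ 483.9 -165.6    8. ] lid [ 483.9 -215.2   46. ]
```

Emit:
carry_out(increments=[[[0,0,0,0,0,-1,85],[0,0,0,0,0,-1,85],[0,0,0,0,0,-1,85],[0,0,0,0,0,-1,85],[0,0,0,0,0,-1,85]]], force=40)

```text
t: 0.52
eef_pos: [263.0, 566.4, 241.5]
tool_rot: [[-1.0, -0.006, -0.001], [-0.006, 1.0, -0.001], [0.001, -0.001, -1.0]]
contact_force: [-0.1, -0.1, -0.5]
opening: 84.8
finger_force: 0.0
```

Emit:
carry_out(increments=[[[-0.3,-0.95,0,0,0,0,85],[-0.3,-0.95,0,0,0,0,85],[-0.3,-0.95,0,0,0,0,85],[-0.3,-0.95,0,0,0,0,85],[-0.3,-0.95,0,0,0,0,85]]])

```text
t: 0.93
eef_pos: [323.3, 375.0, 241.6]
tool_rot: [[-1.0, -0.002, -0.001], [-0.002, 1.0, -0.001], [0.001, -0.001, -1.0]]
contact_force: [0.5, -0.8, -0.2]
opening: 85.0
finger_force: 0.0
```

Emit:
carry_out(increments=[[[-0.3,-0.95,0,0,0,0,85],[-0.3,-0.95,0,0,0,0,85],[-0.3,-0.95,0,0,0,0,85],[-0.3,-0.95,0,0,0,0,85],[-0.3,-0.95,0,0,0,0,85]]])

```text
t: 1.35
eef_pos: [383.6, 185.2, 242.0]
tool_rot: [[-1.0, -0.002, -0.0], [-0.002, 1.0, -0.0], [0.0, -0.0, -1.0]]
contact_force: [0.1, 0.4, -0.8]
opening: 84.7
finger_force: 0.0
```

Emit:
carry_out(increments=[[[-0.3,-0.95,0,0,0,0,85],[-0.3,-0.95,0,0,0,0,85],[-0.3,-0.95,0,0,0,0,85],[-0.3,-0.95,0,0,0,0,85],[-0.3,-0.95,0,0,0,0,85]]])

```text
t: 1.77
eef_pos: [443.9, -4.8, 242.1]
tool_rot: [[-1.0, -0.001, -0.0], [-0.001, 1.0, 0.0], [0.0, 0.0, -1.0]]
contact_force: [0.5, 0.8, 0.4]
opening: 85.1
finger_force: 0.0
```

Emit:
carry_out(increments=[[[-0.3,-0.95,0,0,0,0,85],[-0.3,-0.95,0,0,0,0,85],[-0.3,-0.95,0,0,0,0,85],[-0.3,-0.95,0,0,0,0,85],[-0.3,-0.95,0,0,0,0,85]]])

```text
t: 2.18
eef_pos: [504.2, -194.7, 241.7]
tool_rot: [[-1.0, -0.001, -0.001], [-0.001, 1.0, 0.001], [0.001, 0.001, -1.0]]
contact_force: [0.2, 0.7, 0.1]
opening: 85.4
finger_force: 0.0
```

Emit:
carry_out(increments=[[[-0.3,-0.8,0,0,0,0,85],[-0.3,-0.8,0,0,0,0,85],[-0.2,-0.5,0.2,0,0,0,85],[0,0,0,0,0,0,85],[0,0,0,0,0,0,85]]])

```text
t: 2.6
eef_pos: [535.8, -277.2, 232.7]
tool_rot: [[-1.0, 0.0, -0.003], [0.0, 1.0, 0.002], [0.003, 0.002, -1.0]]
contact_force: [1.1, -0.5, 0.1]
opening: 85.1
finger_force: 0.0
```

```bash
python3 - <<'E'
from h import *
print(ctrl.observe()["eef_pos"],ctrl.calibration("wrist"))
im=np.hstack([cv2.resize(ctrl.get_image(n),(400,300)) for n in("top","side")])
w=ctrl.get_image("wrist");cv2.imwrite("pics/w1.png",w[:,:,::-1])
im=np.vstack([im,np.hstack([cv2.resize(w,(400,300)),0*im[:,:400]])])
cv2.imwrite("pics/a1.png",im[:,:,::-1])
for b in blobs(w,"green"): print(b,ray("wrist",*b[0],126).round(1))
for b in blobs(w,"yellow"): print(b,ray("wrist",*b[0],86).round(1))
E
```

```text
[ 535.76260425 -277.15186602  232.67163503] {'intrinsics': array([[371.64829954,   0.        , 321.52689799],
       [  0.        , 371.64829954, 237.23308503],
       [  0.        ,   0.        ,   1.        ]]), 'R': array([[ 7.85694474e-05,  9.99999232e-01,  1.23718573e-03],
       [ 9.63465224e-01, -4.07058596e-04,  2.67833151e-01],
       [ 2.67833449e-01,  1.17094192e-03, -9.63464515e-01]]), 't': array([ 276.9546582 , -547.96919783,  225.53929611])}
(array([547. , 167.1]), np.int32(4288), array([547., 167.]), 41.3) [ 480.9 -111.1  126. ]
(array([171.2, 300.5]), np.int32(603), array([173.5, 303.5]), 16.8) [ 584.3 -388.6  126. ]
(array([483.2, 243.3]), np.int32(4908), array([483. , 243.3]), 42.5) [ 550.6 -140.3   86. ]
(array([194.2, 275.3]), np.int32(699), array([192.5, 283. ]), 25.7) [ 579.2 -382.4   86. ]
```

View pics/a1.png

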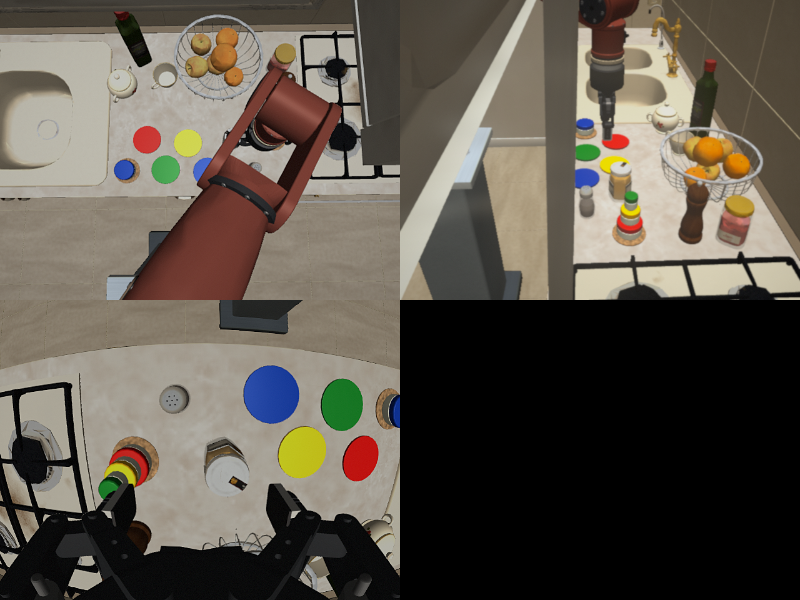

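The composite shows the gripper over (536,-277), with the stack undisturbed at about (170,300) in the wrist picture. The arm's top (z about 560) is below the hood edge. Now I go above the stack.

Emit:
carry_out(increments=[[[-0.3,-0.7,0.25,0,0,0,60],[-0.35,-0.7,0.25,0,0,0,60],[-0.35,-0.7,0.25,0,0,0,60],[-0.32,-0.7,0.25,0,0,0,60],[0,0,0,0,0,0,60]]])

```text
t: 3.17
eef_pos: [589.7, -391.1, 190.9]
tool_rot: [[-1.0, -0.001, -0.002], [-0.001, 1.0, -0.0], [0.002, -0.0, -1.0]]
contact_force: [-0.5, 0.9, -0.6]
opening: 60.2
finger_force: 0.0
```

```bash
cat >> h.py <<'E'
def proj(P,c):
    q=c["R"]@np.asarray(P,float)+c["t"];r=np.hypot(q[0],q[1]);a=np.arctan2(r,q[2]);K=c["intrinsics"]
    return np.array([K[0,2]+K[0,0]*a*q[0]/r,K[1,2]+K[0,0]*a*q[1]/r])
def look(fn,circles=()):
    c=ctrl.calibration("wrist");print(ctrl.observe()["eef_pos"].round(1))
    w=ctrl.get_image("wrist").copy();raw=w.copy()
    for x,y,z,r in circles:
        p=[proj((x+r*np.cos(a),y+r*np.sin(a),z),c) for a in np.linspace(0,2*np.pi,60)]
        cv2.polylines(w,[np.int32(np.round(p))],True,(255,0,255),1)
    cv2.imwrite(fn,w[:,:,::-1]);return raw,c
E
python3 - <<'E'
from h import *
w,c=look("pics/w2.png",[(588,-389,126,16),(588,-389,86,24),(588,-389,46,32),(588,-389,6,42)])
for b in blobs(w,"green"): print(b,ray("wrist",*b[2],126).round(1))
E
```

```text
[ 589.7 -391.1  190.9]
(array([631.5, 132.1]), np.int32(1155), array([638., 133.]), 39.0) [ 500.4 -169.7  126. ]
(array([328.6, 258.4]), np.int32(2181), array([328.5, 258.2]), 26.9) [ 587.8 -385.   126. ]
```

View pics/w2.png

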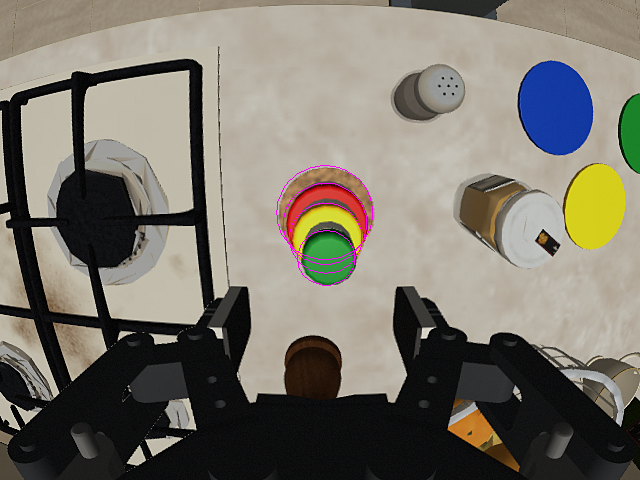

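The wrist picture shows the green lid centred at (328,258). My overlay circles fit to within about 3 px, so the stack is at about (588,-387).

Emit:
carry_out(increments=[[[0.04,0.1,0.6,0,0,0,60],[0,0,0.6,0,0,0,60],[0,0,0.5,0,0,0,60],[0,0,0.3,0,0,0,60],[0,0,0.1,0,0,0,60]]])

```text
t: 3.63
eef_pos: [586.5, -381.8, 108.2]
tool_rot: [[-1.0, -0.003, -0.003], [-0.003, 1.0, 0.003], [0.003, 0.003, -1.0]]
contact_force: [-0.4, 1.2, 0.3]
opening: 59.9
finger_force: 0.0
```

Emit:
carry_out(increments=[[[0,0,0,0,0,0,40],[0,0,0,0,0,0,36],[0,0,0,0,0,0,28],[0,0,0,0,0,0,20],[0,0,0,0,0,0,20]]], force=40)

```text
t: 4.05
eef_pos: [589.2, -385.4, 112.8]
tool_rot: [[-1.0, -0.001, 0.003], [-0.001, 1.0, -0.002], [-0.003, -0.002, -1.0]]
contact_force: [-0.4, 1.3, 5.4]
opening: 27.7
finger_force: 39.6
```

```bash
python3 - <<'E'
from h import *
for i in range(3):
    s=ctrl.observe();print(s["t"],s["eef_pos"].round(1),s["opening"],s["contact_force"].round(1),s["finger_force"])
    S=ctrl.get_image("side")
w,c=look("pics/x.png",[(588,-387,126,16)])
v=np.hstack([w[120:420,200:450],cv2.resize(S[280:400,310:430],(300,300))])
cv2.imwrite("pics/w3.png",v[:,:,::-1])
E
```

```text
4.05 [ 589.2 -385.4  112.8] 27.682805002045104 [-0.4  1.3  5.4] 39.597837924957275
4.1 [ 589.2 -385.4  112.8] 27.61848544641775 [-0.1  0.6  4.8] 39.739699959754944
4.15 [ 589.2 -385.4  112.8] 27.0565160862266 [0.4 1.2 5.4] 39.80835556983948
[ 589.2 -385.5  112.8]
```

View pics/w3.png

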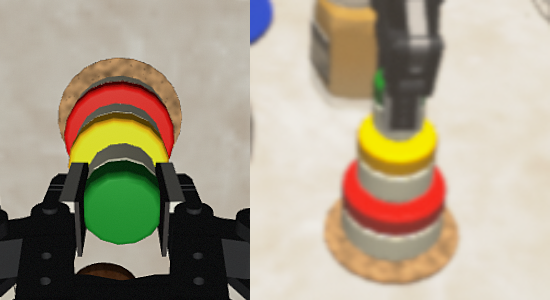

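The crops show the green pot between the pads, with yellow, red and the cork mat undisturbed below. Lifting gently.

Emit:
carry_out(increments=[[[0,0,-0.1,0,0,0,20],[0,0,-0.3,0,0,0,20],[0,0,-0.5,0,0,0,20],[0,0,-0.5,0,0,0,20],[0,0,-0.3,0,0,0,20]]])

```text
t: 4.67
eef_pos: [588.6, -385.3, 181.1]
tool_rot: [[-1.0, -0.001, 0.002], [-0.001, 1.0, -0.002], [-0.002, -0.002, -1.0]]
contact_force: [0.2, 0.0, -0.7]
opening: 27.8
finger_force: 39.4
```

```bash
python3 - <<'E'
from h import *
S=ctrl.get_image("side")
w,c=look("pics/x.png",[(588,-387,126,16)])
s=ctrl.observe();print(s["eef_pos"].round(1),s["opening"],s["contact_force"].round(1),s["finger_force"])
v=np.hstack([w[120:420,200:450],cv2.resize(S[260:400,310:430],(300,350))[:300]])
cv2.imwrite("pics/w4.png",v[:,:,::-1])
for b in blobs(w,"yellow"): print(b,ray("wrist",*b[2],86,c).round(1))
E
```

```text
[ 589.8 -386.3  184. ]
[ 589.6 -386.1  182.5] 27.546979872197465 [ 0.7 -0.4 -1.2] 39.43853974342346
(array([596.9, 206.4]), np.int32(4189), array([597.6, 206.4]), 44.1) [ 560.7 -175.5   86. ]
(array([320.8, 238.6]), np.int32(3349), array([320.9, 240. ]), 35.6) [ 587.9 -387.4   86. ]
```

View pics/w4.png

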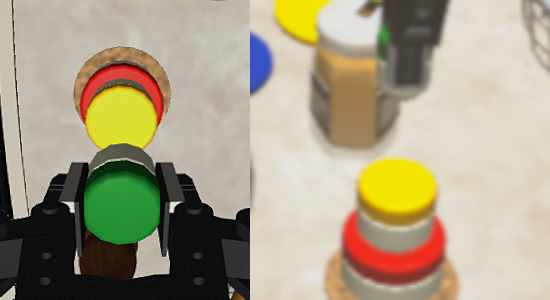

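The green pot is held upright, and the yellow and red pots are undisturbed at (588,-387). Carrying green to about (490,-27).

Emit:
carry_out(increments=[[[0.1,0.3,0,0,0,0,20],[0.2,0.7,0,0,0,0,20],[0.25,0.9,0,0,0,0,20],[0.25,0.9,0,0,0,0,20],[0.25,0.9,0,0,0,0,20]]])

```text
t: 5.18
eef_pos: [544.1, -235.0, 176.6]
tool_rot: [[-1.0, -0.001, -0.002], [-0.001, 1.0, 0.001], [0.002, 0.001, -1.0]]
contact_force: [0.6, 0.2, -0.5]
opening: 27.7
finger_force: 39.5
```

Emit:
carry_out(increments=[[[0.25,0.9,0,0,0,0,20],[0.25,0.9,0,0,0,0,20],[0.25,0.9,0,0,0,0,20],[0.25,0.9,0,0,0,0,20],[0.2,0.7,0,0,0,0,20]]])

```text
t: 5.6
eef_pos: [495.2, -62.1, 176.8]
tool_rot: [[-1.0, -0.002, -0.003], [-0.002, 1.0, 0.002], [0.003, 0.002, -1.0]]
contact_force: [0.5, 0.9, -0.1]
opening: 27.6
finger_force: 39.5
```

Emit:
carry_out(increments=[[[0.15,0.5,0,0,0,0,20],[0.08,0.3,0,0,0,0,20],[0.05,0.1,0,0,0,0,20],[0,0,0,0,0,0,20],[0,0,0,0,0,0,20]]])

```text
t: 6.02
eef_pos: [486.4, -29.5, 178.2]
tool_rot: [[-1.0, -0.001, 0.0], [-0.001, 1.0, -0.001], [-0.0, -0.001, -1.0]]
contact_force: [0.2, -0.7, -0.2]
opening: 27.6
finger_force: 39.5
```

```bash
cat >> h.py <<'E'
MATS=dict(red=(589,36),yellow=(576,-100),green=(490,-27),blue=(481,-165))
def fitcirc(w,c,col,x0,y0,z,r):
    """fit world circle (x,y) at height z, radius r to colour mask by IoU-like score (only pixels visible)"""
    h=cv2.cvtColor(w,cv2.COLOR_RGB2HSV);m=np.zeros(w.shape[:2],np.uint8)
    for a,b in HUE[col]: m|=cv2.inRange(h,(a,150,40),(b,255,255))
    best=(-9,)
    from itertools import product
    for x,y in product(np.arange(x0-12,x0+12.1,1),np.arange(y0-12,y0+12.1,1)):
        p=np.int32(np.round([np.array(proj((x+r*np.cos(a),y+r*np.sin(a),z),c))*8 for a in np.linspace(0,2*np.pi,50)]))
        k=np.zeros_like(m);cv2.fillPoly(k,[p],255,shift=3)
        s=((m>0)&(k>0)).sum()/max(1,((m>0)|(k>0))[max(0,p[:,1].min()//8-25):p[:,1].max()//8+25,max(0,p[:,0].min()//8-25):p[:,0].max()//8+25].sum())
        if s>best[0]: best=(round(s,3),x,y)
    return best
E
python3 - <<'E'
from h import *
w,c=look("pics/w5.png",[(*MATS[k],8,47) for k in MATS])
e=ctrl.observe()["eef_pos"]
print("pot",fitcirc(w,c,"green",e[0],e[1],e[2]+13,16))
for k in MATS: print(k,fitcirc(w,c,k,*MATS[k],8,47))
E
```

```text
[486.4 -29.5 178.2]
pot (np.float64(0.839), np.float64(484.6361151703555), np.float64(-29.8328152620253))
red (np.float64(0.354), np.float64(587.0), np.float64(38.0))
yellow (np.float64(0.487), np.float64(575.0), np.float64(-100.0))
green (np.float64(0.82), np.float64(486.0), np.float64(-26.0))
blue (np.float64(0.959), np.float64(479.0), np.float64(-163.0))
```

View pics/w5.png

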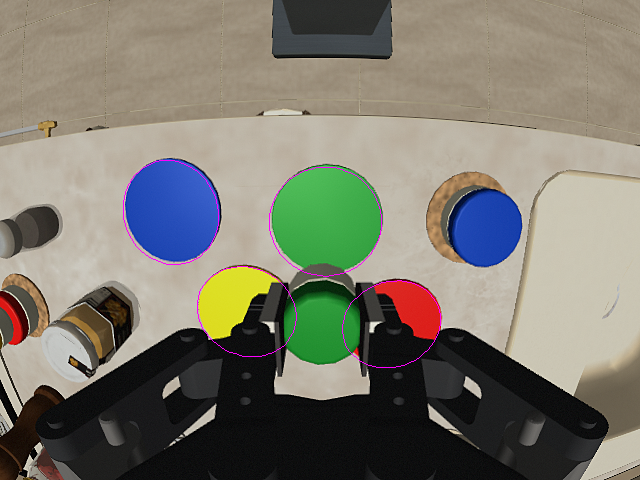

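The wrist picture shows the green mat circle at (326,218), within 2–3 px of my estimate. The held pot is about 3 mm short in x and y, so I correct that and go down.

Emit:
carry_out(increments=[[[-0.08,0.08,0.4,0,0,0,20],[0,0,0.9,0,0,0,20],[0,0,0.9,0,0,0,20],[0,0,0.7,0,0,0,20],[0,0,0.3,0,0,0,20]]])

```text
t: 6.48
eef_pos: [486.4, -26.3, 46.0]
tool_rot: [[-1.0, 0.0, -0.007], [0.0, 1.0, 0.001], [0.007, 0.001, -1.0]]
contact_force: [-0.3, 0.0, -1.2]
opening: 27.6
finger_force: 39.5
```

Emit:
carry_out(increments=[[[0,0,0.1,0,0,0,20],[0,0,0.05,0,0,0,20],[0,0,0,0,0,0,20],[0,0,0,0,0,0,20],[0,0,0,0,0,0,20]]])

```text
t: 6.9
eef_pos: [491.0, -26.1, 45.9]
tool_rot: [[-1.0, -0.001, 0.003], [-0.001, 1.0, -0.001], [-0.003, -0.001, -1.0]]
contact_force: [-0.5, 0.0, -1.4]
opening: 27.1
finger_force: 39.5
```

```bash
python3 - <<'E'
from h import *
w,c=look("pics/w6.png",[])
e=ctrl.observe()["eef_pos"]
print("pot",fitcirc(w,c,"green",e[0],e[1],e[2]+13,16),ctrl.observe()["contact_force"])
E
```

```text
[491.  -26.1  45.9]
pot (np.float64(0.627), np.float64(490.8235399283148), np.float64(-26.996370607274258)) [ 0.0928286  -0.19772912 -1.41312938]
```

Emit:
carry_out(increments=[[[0.04,0,0.1,0,0,0,20],[0,0,0.1,0,0,0,20],[0,0,0,0,0,0,20],[0,0,0,0,0,0,20],[0,0,0,0,0,0,20]]])

```text
t: 7.37
eef_pos: [487.6, -25.5, 36.2]
tool_rot: [[-1.0, -0.002, -0.0], [-0.002, 1.0, 0.0], [0.0, 0.0, -1.0]]
contact_force: [0.4, 0.2, -0.5]
opening: 27.8
finger_force: 39.5
```

Emit:
carry_out(increments=[[[0,0,0.04,0,0,0,20],[0,0,0.03,0,0,0,20],[0,0,0,0,0,0,20],[0,0,0,0,0,0,20],[0,0,0,0,0,0,20]]])

```text
t: 7.78
eef_pos: [488.2, -25.6, 34.8]
tool_rot: [[-1.0, -0.002, -0.0], [-0.002, 1.0, -0.0], [0.0, -0.0, -1.0]]
contact_force: [-3.4, -0.5, 8.0]
opening: 28.0
finger_force: 40.6
```

Contact came at 34.8 mm, as predicted. Release and rise.

Emit:
carry_out(increments=[[[0,0,-0.02,0,0,0,32],[0,0,0,0,0,0,40],[0,0,0,0,0,0,60],[0,0,0,0,0,0,70],[0,0,0,0,0,0,70]]])

```text
t: 8.2
eef_pos: [487.6, -25.6, 34.1]
tool_rot: [[-1.0, -0.001, -0.0], [-0.001, 1.0, 0.0], [0.0, 0.0, -1.0]]
contact_force: [0.3, 0.2, 0.7]
opening: 69.9
finger_force: 0.0
```

Emit:
carry_out(increments=[[[0,0,-0.3,0,0,0,70],[0,0,-0.8,0,0,0,70],[0,0,-0.9,0,0,0,70],[0,0,-0.9,0,0,0,70],[0,0,-0.4,0,0,0,70]]])

```text
t: 8.62
eef_pos: [490.5, -26.1, 171.2]
tool_rot: [[-1.0, -0.002, 0.007], [-0.002, 1.0, -0.001], [-0.007, -0.001, -1.0]]
contact_force: [1.2, -0.8, 0.4]
opening: 70.0
finger_force: 0.0
```

Emit:
carry_out(increments=[[[-0.1,-0.4,0,0,0,0,70],[-0.25,-0.9,0,0,0,0,70],[-0.25,-0.9,0,0,0,0,70],[-0.25,-0.9,0,0,0,0,70],[-0.25,-0.9,0,0,0,0,70]]])

```text
t: 9.03
eef_pos: [532.2, -187.0, 166.2]
tool_rot: [[-1.0, -0.002, 0.0], [-0.002, 1.0, 0.0], [-0.0, 0.0, -1.0]]
contact_force: [1.1, 1.0, -0.5]
opening: 69.7
finger_force: 0.0
```

Emit:
carry_out(increments=[[[-0.25,-0.9,0,0,0,0,70],[-0.25,-0.9,0,0,0,0,70],[-0.25,-0.9,0,0,0,0,70],[-0.25,-0.9,0,0,0,0,70],[-0.25,-0.9,0,0,0,0,70]]])

```text
t: 9.45
eef_pos: [582.3, -367.1, 165.6]
tool_rot: [[-1.0, -0.001, -0.001], [-0.001, 1.0, 0.001], [0.001, 0.001, -1.0]]
contact_force: [1.1, 0.5, 0.1]
opening: 70.2
finger_force: 0.0
```

Emit:
carry_out(increments=[[[-0.1,-0.4,0,0,0,0,70],[-0.05,-0.1,0,0,0,0,70],[0,0,0,0,0,0,70],[0,0,0,0,0,0,70],[0,0,0,0,0,0,70]]])

```text
t: 9.87
eef_pos: [588.0, -383.6, 165.8]
tool_rot: [[-1.0, -0.003, -0.001], [-0.003, 1.0, 0.001], [0.001, 0.001, -1.0]]
contact_force: [-0.1, -0.5, -0.4]
opening: 69.9
finger_force: 0.0
```

```bash
python3 - <<'E'
from h import *
t=ctrl.get_image("top")
w,c=look("pics/w7.png",[])
print("yel",fitcirc(w,c,"yellow",588,-387,86,24))
print("top",[ (b,ray("top",*b[2],48).round(1)) for b in blobs(t,"green",20)])
cv2.imwrite("pics/v7.png",np.hstack([cv2.resize(t[190:320,170:380],(420,260)),cv2.resize(w,(347,260))])[:,:,::-1])
E
```

```text
[ 588.1 -383.5  166. ]
yel (np.float64(0.861), np.float64(591.0), np.float64(-387.0))
top [((array([249.6, 270.6]), np.int32(95), array([261., 271.]), 21.2), array([485.7, -25. ,  48. ])), ((array([261.7, 269. ]), np.int32(81), array([261.9, 268.9]), 8.2), array([489.8, -26.8,  48. ]))]
```

View pics/v7.png

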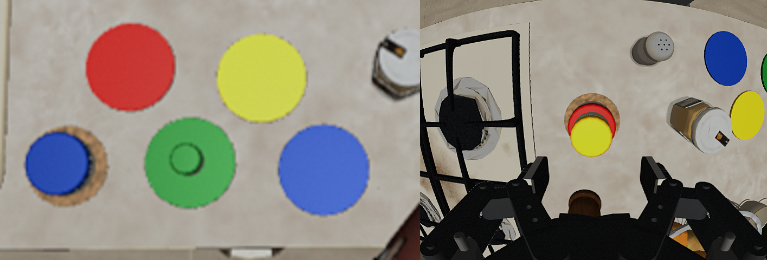

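The top crop shows the green pot centred on its mat at (490,-27). The yellow pot is undisturbed at about (589,-387). Next is yellow.

Emit:
carry_out(increments=[[[-0.02,-0.08,0.4,0,0,0,70],[0,0,0.8,0,0,0,70],[0,0,0.7,0,0,0,70],[0,0,0.4,0,0,0,70],[0,0,0.15,0,0,0,70]]])

```text
t: 10.38
eef_pos: [586.3, -386.0, 62.8]
tool_rot: [[-1.0, -0.002, -0.007], [-0.002, 1.0, 0.005], [0.007, 0.005, -1.0]]
contact_force: [-0.2, 1.2, -0.6]
opening: 69.8
finger_force: 0.0
```

Emit:
carry_out(increments=[[[0,0,0,0,0,0,58],[0,0,0,0,0,0,52],[0,0,0,0,0,0,44],[0,0,0,0,0,0,36],[0,0,0,0,0,0,36]]])

```text
t: 10.8
eef_pos: [590.4, -389.6, 70.5]
tool_rot: [[-1.0, -0.002, 0.003], [-0.002, 1.0, -0.002], [-0.003, -0.002, -1.0]]
contact_force: [0.7, -0.3, 1.7]
opening: 44.0
finger_force: 41.4
```

Emit:
carry_out(increments=[[[0,0,0,0,0,0,36],[0,0,-0.1,0,0,0,36],[0,0,-0.1,0,0,0,36],[0,0,0,0,0,0,36],[0,0,0,0,0,0,36]]])

```text
t: 11.22
eef_pos: [589.1, -388.7, 76.6]
tool_rot: [[-1.0, -0.001, 0.0], [-0.001, 1.0, -0.0], [-0.0, -0.0, -1.0]]
contact_force: [-0.4, 0.1, -1.1]
opening: 43.7
finger_force: 41.3
```

Emit:
carry_out(increments=[[[0,0,-0.3,0,0,0,36],[0,0,-0.6,0,0,0,36],[0,0,-0.7,0,0,0,36],[0,0,-0.5,0,0,0,36],[0,0,-0.2,0,0,0,36]]])

```text
t: 11.63
eef_pos: [591.1, -390.2, 173.7]
tool_rot: [[-1.0, -0.002, 0.006], [-0.002, 1.0, -0.005], [-0.006, -0.005, -1.0]]
contact_force: [0.4, -0.5, -0.3]
opening: 43.9
finger_force: 41.2
```

Emit:
carry_out(increments=[[[0,0.3,0,0,0,0,36],[0.03,0.7,0,0,0,0,36],[0.05,0.9,0,0,0,0,36],[0.05,0.9,0,0,0,0,36],[0.05,0.9,0,0,0,0,36]]])

```text
t: 12.05
eef_pos: [579.7, -237.7, 165.7]
tool_rot: [[-1.0, -0.001, -0.004], [-0.001, 1.0, 0.003], [0.004, 0.003, -1.0]]
contact_force: [1.2, -0.1, -2.3]
opening: 44.0
finger_force: 41.2
```

Emit:
carry_out(increments=[[[0.05,0.9,0,0,0,0,36],[0.05,0.9,0,0,0,0,36],[0.05,0.9,0,0,0,0,36],[0,0.6,0,0,0,0,36],[0,0.2,0,0,0,0,36]]])

```text
t: 12.47
eef_pos: [572.9, -95.4, 165.8]
tool_rot: [[-1.0, -0.005, -0.005], [-0.005, 1.0, 0.003], [0.005, 0.004, -1.0]]
contact_force: [-0.5, -0.2, -0.8]
opening: 43.8
finger_force: 41.3
```

Emit:
carry_out(increments=[[[0,0,0,0,0,0,36],[0,0,0,0,0,0,36],[0,0,0,0,0,0,36],[0,0,0,0,0,0,36],[0,0,0,0,0,0,36]]])

```text
t: 12.88
eef_pos: [575.5, -102.0, 168.2]
tool_rot: [[-1.0, 0.0, -0.0], [0.0, 1.0, -0.0], [0.0, -0.0, -1.0]]
contact_force: [-0.1, -0.0, -1.1]
opening: 43.9
finger_force: 41.3
```

```bash
python3 - <<'E'
from h import *
w,c=look("pics/w8.png",[])
e=ctrl.observe()["eef_pos"]
print("pot",fitcirc(w,c,"yellow",e[0],e[1],e[2]+16.5,24))
for k in MATS: print(k,fitcirc(w,c,k,*MATS[k],8,47))
E
```

```text
[ 575.5 -102.   168.2]
pot (np.float64(0.825), np.float64(575.5003074680023), np.float64(-101.89416397054913))
red (np.float64(0.963), np.float64(588.0), np.float64(37.0))
yellow (np.float64(0.686), np.float64(569.0), np.float64(-99.0))
green (np.float64(0.923), np.float64(488.0), np.float64(-26.0))
blue (np.float64(0.956), np.float64(479.0), np.float64(-164.0))
```

View pics/w8.png

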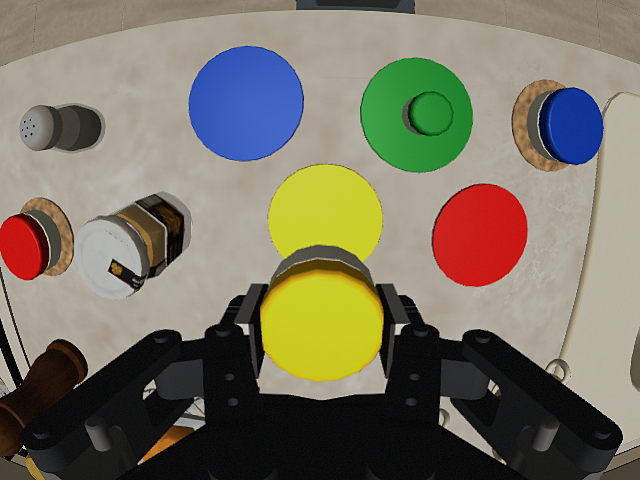

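The yellow pot is held upright above its mat, whose edges are at u=268–383. The jar, shaker and other pots are undisturbed. I nudge +1.5 mm in y and lower.

Emit:
carry_out(increments=[[[0,0.04,0.4,0,0,0,36],[0,0,0.9,0,0,0,36],[0,0,0.9,0,0,0,36],[0,0,0.7,0,0,0,36],[0,0,0.3,0,0,0,36]]])

```text
t: 13.35
eef_pos: [571.9, -98.8, 35.6]
tool_rot: [[-1.0, -0.0, -0.008], [-0.0, 1.0, 0.002], [0.008, 0.002, -1.0]]
contact_force: [-1.7, 0.6, -2.6]
opening: 43.9
finger_force: 41.3
```

Emit:
carry_out(increments=[[[0,0,0.05,0,0,0,36],[0,0,0,0,0,0,36],[0,0,0,0,0,0,36],[0,0,0,0,0,0,36],[0,0,0,0,0,0,36]]])

```text
t: 13.77
eef_pos: [577.5, -99.7, 40.7]
tool_rot: [[-1.0, -0.002, 0.004], [-0.002, 1.0, -0.001], [-0.004, -0.001, -1.0]]
contact_force: [0.2, 0.4, -1.0]
opening: 44.0
finger_force: 41.2
```

Emit:
carry_out(increments=[[[0,0,0.05,0,0,0,36],[0,0,0.05,0,0,0,36],[0,0,0.03,0,0,0,36],[0,0,0,0,0,0,36],[0,0,0,0,0,0,36]]])

```text
t: 14.18
eef_pos: [575.2, -99.0, 32.9]
tool_rot: [[-1.0, -0.002, -0.001], [-0.002, 1.0, 0.0], [0.001, 0.0, -1.0]]
contact_force: [-0.5, 0.1, -1.5]
opening: 43.9
finger_force: 41.2
```

Emit:
carry_out(increments=[[[0,0,0.03,0,0,0,36],[0,0,0.02,0,0,0,36],[0,0,0,0,0,0,36],[0,0,0,0,0,0,36],[0,0,0,0,0,0,36]]])

```text
t: 14.6
eef_pos: [575.5, -99.0, 32.4]
tool_rot: [[-1.0, -0.002, -0.001], [-0.002, 1.0, 0.0], [0.001, 0.0, -1.0]]
contact_force: [-3.7, 0.7, 7.3]
opening: 43.6
finger_force: 42.2
```

Emit:
carry_out(increments=[[[0,0,-0.02,0,0,0,48],[0,0,0,0,0,0,56],[0,0,0,0,0,0,70],[0,0,0,0,0,0,85],[0,0,0,0,0,0,85]]])

```text
t: 15.02
eef_pos: [575.5, -99.1, 31.8]
tool_rot: [[-1.0, -0.001, -0.0], [-0.001, 1.0, 0.0], [0.0, 0.0, -1.0]]
contact_force: [0.7, 0.1, -0.3]
opening: 84.9
finger_force: 0.0
```

Emit:
carry_out(increments=[[[0,0,-0.3,0,0,0,85],[0,0,-0.8,0,0,0,85],[0,0,-0.9,0,0,0,85],[0,0,-0.9,0,0,0,85],[0,0,-0.4,0,0,0,85]]])

```text
t: 15.43
eef_pos: [578.5, -99.9, 170.5]
tool_rot: [[-1.0, -0.002, 0.009], [-0.002, 1.0, -0.003], [-0.009, -0.003, -1.0]]
contact_force: [0.8, 0.6, 0.5]
opening: 85.4
finger_force: 0.0
```

Emit:
carry_out(increments=[[[0,-0.3,0,0,0,0,85],[-0.03,-0.7,0,0,0,0,85],[-0.05,-0.9,0,0,0,0,85],[-0.05,-0.9,0,0,0,0,85],[-0.05,-0.9,0,0,0,0,85]]])

```text
t: 15.85
eef_pos: [582.1, -248.5, 163.2]
tool_rot: [[-1.0, -0.002, -0.001], [-0.002, 1.0, 0.0], [0.001, 0.0, -1.0]]
contact_force: [1.1, -0.3, -0.9]
opening: 85.0
finger_force: 0.0
```

Emit:
carry_out(increments=[[[-0.05,-0.9,0,0,0,0,85],[-0.05,-0.9,0,0,0,0,85],[-0.05,-0.9,0,0,0,0,85],[0,-0.6,0,0,0,0,85],[0,-0.2,0,0,0,0,85]]])

```text
t: 16.27
eef_pos: [587.6, -391.7, 162.9]
tool_rot: [[-1.0, 0.002, -0.001], [0.002, 1.0, -0.001], [0.001, -0.001, -1.0]]
contact_force: [0.4, 0.2, -0.1]
opening: 84.9
finger_force: 0.0
```

Emit:
carry_out(increments=[[[0,0,0.3,0,0,0,85],[0,0,0.5,0,0,0,85],[0,0,0.5,0,0,0,85],[0,0,0.2,0,0,0,85],[0,0,0,0,0,0,85]]])

```text
t: 16.68
eef_pos: [586.6, -383.4, 99.0]
tool_rot: [[-1.0, -0.003, -0.007], [-0.003, 1.0, 0.006], [0.007, 0.006, -1.0]]
contact_force: [0.0, 0.5, -0.2]
opening: 84.9
finger_force: 0.0
```

Emit:
carry_out(increments=[[[0,0,0,0,0,0,85],[0,0,0,0,0,0,85],[0,0,0,0,0,0,85],[0,0,0,0,0,0,85],[0,0,0,0,0,0,85]]])

```text
t: 17.1
eef_pos: [589.8, -387.5, 105.4]
tool_rot: [[-1.0, -0.002, 0.002], [-0.002, 1.0, -0.001], [-0.002, -0.001, -1.0]]
contact_force: [-0.2, 0.2, 0.2]
opening: 85.0
finger_force: 0.0
```

```bash
python3 - <<'E'
from h import *
t=ctrl.get_image("top")
w,c=look("pics/w9.png",[])
print("red",fitcirc(w,c,"red",588,-387,46,32))
cv2.imwrite("pics/v9.png",np.hstack([cv2.resize(t[190:320,170:380],(420,260)),cv2.resize(w,(347,260))])[:,:,::-1])
E
```

```text
[ 589.6 -387.4  105. ]
red (np.float64(0.948), np.float64(588.0), np.float64(-388.0))
```

View pics/v9.png

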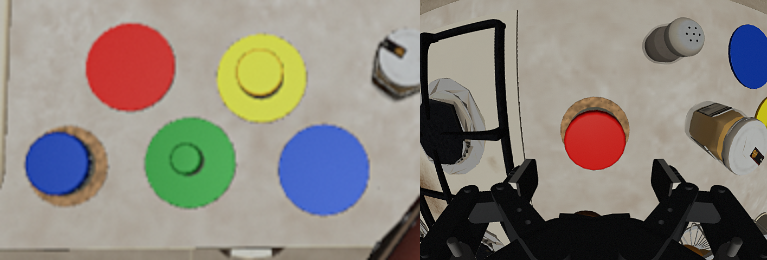

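Yellow is centred on its mat, and red stands alone on its cork mat at (588.5,-388). Next I grasp red.

Emit:
carry_out(increments=[[[0.02,0,0.3,0,0,0,85],[0,0,0.6,0,0,0,85],[0,0,0.6,0,0,0,85],[0,0,0.35,0,0,0,85],[0,0,0.12,0,0,0,85]]])

```text
t: 17.62
eef_pos: [585.6, -385.0, 20.3]
tool_rot: [[-1.0, -0.001, -0.006], [-0.001, 1.0, 0.005], [0.006, 0.005, -1.0]]
contact_force: [-0.3, 0.4, 0.6]
opening: 85.2
finger_force: 0.0
```

Emit:
carry_out(increments=[[[0,0,0,0,0,0,80],[0,0,0,0,0,0,72],[0,0,0,0,0,0,66],[0,0,0,0,0,0,52],[0,0,0,0,0,0,52]]])

```text
t: 18.03
eef_pos: [589.8, -388.2, 27.5]
tool_rot: [[-1.0, -0.002, 0.003], [-0.002, 1.0, -0.003], [-0.003, -0.003, -1.0]]
contact_force: [-0.2, -0.9, 2.8]
opening: 60.0
finger_force: 44.3
```

Emit:
carry_out(increments=[[[0,0,0,0,0,0,52],[0,0,0,0,0,0,52],[0,0,-0.1,0,0,0,52],[0,0,-0.1,0,0,0,52],[0,0,0,0,0,0,52]]])

```text
t: 18.45
eef_pos: [587.9, -386.6, 32.9]
tool_rot: [[-1.0, -0.002, -0.001], [-0.002, 1.0, 0.001], [0.001, 0.001, -1.0]]
contact_force: [-0.0, -0.9, -2.1]
opening: 59.8
finger_force: 43.9
```

Emit:
carry_out(increments=[[[0,0,-0.3,0,0,0,52],[0,0,-0.8,0,0,0,52],[0,0,-0.9,0,0,0,52],[0,0,-0.7,0,0,0,52],[0,0,-0.4,0,0,0,52]]])

```text
t: 18.87
eef_pos: [590.0, -388.3, 162.5]
tool_rot: [[-1.0, -0.002, 0.005], [-0.002, 1.0, -0.004], [-0.005, -0.004, -1.0]]
contact_force: [1.5, 0.1, -1.9]
opening: 59.7
finger_force: 44.1
```

Emit:
carry_out(increments=[[[0,0.3,0,0,0,0,52],[0,0.7,0,0,0,0,52],[0,0.9,0,0,0,0,52],[0,0.9,0,0,0,0,52],[0,0.9,0,0,0,0,52]]])

```text
t: 19.28
eef_pos: [586.1, -236.1, 154.8]
tool_rot: [[-1.0, -0.001, -0.004], [-0.001, 1.0, 0.003], [0.004, 0.003, -1.0]]
contact_force: [0.2, -0.3, -2.6]
opening: 59.7
finger_force: 44.2
```

Emit:
carry_out(increments=[[[0,0.9,0,0,0,0,52],[0,0.9,0,0,0,0,52],[0,0.9,0,0,0,0,52],[0,0.9,0,0,0,0,52],[0,0.9,0,0,0,0,52]]])

```text
t: 19.7
eef_pos: [585.5, -56.1, 155.1]
tool_rot: [[-1.0, -0.002, -0.004], [-0.002, 1.0, 0.001], [0.004, 0.001, -1.0]]
contact_force: [1.0, -0.1, -2.5]
opening: 59.7
finger_force: 44.2
```

Emit:
carry_out(increments=[[[0,0.9,0,0,0,0,52],[0,0.7,0,0,0,0,52],[0,0.5,0,0,0,0,52],[0,0.3,0,0,0,0,52],[0,0,0,0,0,0,52]]])

```text
t: 20.12
eef_pos: [585.8, 40.0, 155.5]
tool_rot: [[-1.0, -0.005, -0.003], [-0.005, 1.0, 0.001], [0.003, 0.001, -1.0]]
contact_force: [-0.3, -1.1, -2.5]
opening: 59.6
finger_force: 44.2
```

Emit:
carry_out(increments=[[[0,0,0,0,0,0,52],[0,0,0,0,0,0,52],[0,0,0,0,0,0,52],[0,0,0,0,0,0,52],[0,0,0,0,0,0,52]]])

```text
t: 20.53
eef_pos: [587.8, 35.9, 157.1]
tool_rot: [[-1.0, 0.0, -0.0], [0.0, 1.0, -0.0], [0.0, -0.0, -1.0]]
contact_force: [0.9, -0.0, -3.0]
opening: 60.0
finger_force: 44.2
```

```bash
python3 - <<'E'
from h import *
w,c=look("pics/w10.png",[(588.5,36.5,8,47)])
e=ctrl.observe()["eef_pos"]
print("pot",fitcirc(w,c,"red",e[0],e[1],e[2]+19.5,32))
print("bluepot",fitcirc(w,c,"blue",486,99,46,32))
E
```

```text
[587.8  35.9 157.1]
pot (np.float64(0.846), np.float64(584.7822092216762), np.float64(36.03114101001133))
bluepot (np.float64(0.941), np.float64(486.0), np.float64(100.0))
```

View pics/w10.png

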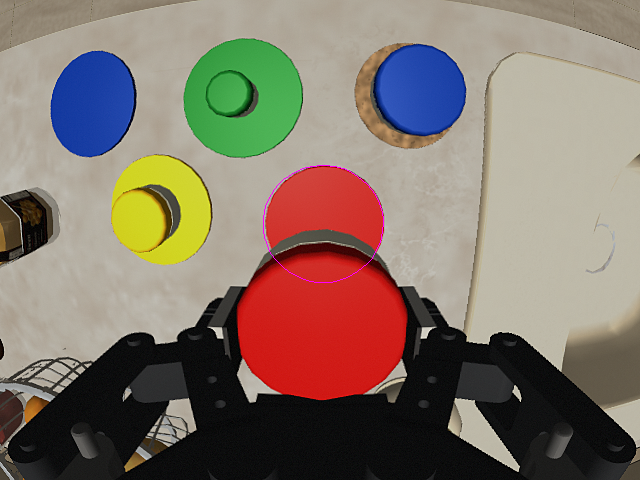

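The red pot is held upright over its mat, and the overlay matches the mat edge at (324,222). Lowering.

Emit:
carry_out(increments=[[[-0.01,0.01,0.4,0,0,0,52],[0,0,0.8,0,0,0,52],[0,0,0.8,0,0,0,52],[0,0,0.6,0,0,0,52],[0,0,0.3,0,0,0,52]]])

```text
t: 21.0
eef_pos: [585.1, 37.1, 37.2]
tool_rot: [[-1.0, -0.001, -0.007], [-0.001, 1.0, 0.0], [0.007, 0.0, -1.0]]
contact_force: [-1.3, 0.2, -3.4]
opening: 60.1
finger_force: 44.2
```

Emit:
carry_out(increments=[[[0,0,0.06,0,0,0,52],[0,0,0.04,0,0,0,52],[0,0,0,0,0,0,52],[0,0,0,0,0,0,52],[0,0,0,0,0,0,52]]])

```text
t: 21.42
eef_pos: [589.9, 37.3, 39.2]
tool_rot: [[-1.0, -0.002, 0.004], [-0.002, 1.0, -0.0], [-0.004, -0.0, -1.0]]
contact_force: [-0.8, -0.6, -1.8]
opening: 60.4
finger_force: 44.2
```

Emit:
carry_out(increments=[[[0,0,0.03,0,0,0,52],[0,0,0.02,0,0,0,52],[0,0,0,0,0,0,52],[0,0,0,0,0,0,52],[0,0,0,0,0,0,52]]])

```text
t: 21.83
eef_pos: [588.0, 37.4, 35.1]
tool_rot: [[-1.0, -0.002, -0.0], [-0.002, 1.0, 0.0], [0.0, 0.0, -1.0]]
contact_force: [-0.3, 0.9, -2.3]
opening: 60.0
finger_force: 44.2
```

Emit:
carry_out(increments=[[[0,0,0.06,0,0,0,52],[0,0,0.05,0,0,0,52],[0,0,0,0,0,0,52],[0,0,0,0,0,0,52],[0,0,0,0,0,0,52]]])

```text
t: 22.25
eef_pos: [587.9, 37.4, 30.5]
tool_rot: [[-1.0, -0.002, -0.0], [-0.002, 1.0, -0.0], [0.0, -0.0, -1.0]]
contact_force: [0.2, -0.3, -1.8]
opening: 59.7
finger_force: 44.2
```

Emit:
carry_out(increments=[[[0,0,0.03,0,0,0,52],[0,0,0.02,0,0,0,52],[0,0,0,0,0,0,52],[0,0,0,0,0,0,52],[0,0,0,0,0,0,52]]])

```text
t: 22.67
eef_pos: [588.4, 37.4, 29.5]
tool_rot: [[-1.0, -0.002, 0.0], [-0.002, 1.0, -0.0], [-0.0, -0.0, -1.0]]
contact_force: [-3.1, -0.2, 5.3]
opening: 59.7
finger_force: 44.7
```

Emit:
carry_out(increments=[[[0,0,-0.02,0,0,0,66],[0,0,0,0,0,0,74],[0,0,0,0,0,0,85],[0,0,0,0,0,0,85],[0,0,0,0,0,0,85]]])

```text
t: 23.08
eef_pos: [588.1, 37.4, 29.3]
tool_rot: [[-1.0, -0.002, 0.0], [-0.002, 1.0, 0.0], [-0.0, 0.0, -1.0]]
contact_force: [0.5, -0.4, -0.5]
opening: 85.0
finger_force: 0.0
```

Emit:
carry_out(increments=[[[0,0,-0.3,0,0,0,85],[0,0,-0.6,0,0,0,85],[0,0,-0.7,0,0,0,85],[0,0,-0.6,0,0,0,85],[0,0,-0.3,0,0,0,85]]])

```text
t: 23.5
eef_pos: [590.5, 37.2, 134.1]
tool_rot: [[-1.0, -0.002, 0.007], [-0.002, 1.0, -0.0], [-0.007, -0.0, -1.0]]
contact_force: [-0.1, 0.7, 0.2]
opening: 85.3
finger_force: 0.0
```

Emit:
carry_out(increments=[[[0.4,0.25,0,0,0,0,85],[0.75,0.45,0,0,0,0,85],[0.75,0.45,0,0,0,0,85],[0.5,0.3,0,0,0,0,85],[0.15,0.1,0,0,0,0,85]]])

```text
t: 23.92
eef_pos: [481.9, 100.5, 128.5]
tool_rot: [[-1.0, -0.003, -0.004], [-0.003, 1.0, 0.0], [0.004, 0.0, -1.0]]
contact_force: [-0.5, 0.8, -0.6]
opening: 85.1
finger_force: 0.0
```

Emit:
carry_out(increments=[[[0,0,0,0,0,0,85],[0,0,0,0,0,0,85],[0,0,0,0,0,0,85],[0,0,0,0,0,0,85],[0,0,0,0,0,0,85]]])

```text
t: 24.33
eef_pos: [487.2, 98.6, 129.7]
tool_rot: [[-1.0, -0.0, 0.001], [-0.0, 1.0, -0.0], [-0.001, -0.0, -1.0]]
contact_force: [-0.3, -0.1, 0.1]
opening: 84.9
finger_force: 0.0
```

```bash
python3 - <<'E'
from h import *
w,c=look("pics/w11.png",[])
print("bluepot",fitcirc(w,c,"blue",486,99,46,32))
E
```

```text
[487.2  98.6 129.7]
bluepot (np.float64(0.934), np.float64(484.0), np.float64(102.0))
```

Emit:
carry_out(increments=[[[0.04,0.04,0.4,0,0,0,85],[0,0,0.8,0,0,0,85],[0,0,0.75,0,0,0,85],[0,0,0.5,0,0,0,85],[0,0,0.15,0,0,0,85]]])

```text
t: 24.8
eef_pos: [481.3, 100.2, 21.8]
tool_rot: [[-1.0, -0.001, -0.007], [-0.001, 1.0, -0.001], [0.007, -0.001, -1.0]]
contact_force: [-0.6, 0.0, -0.6]
opening: 84.6
finger_force: 0.0
```

Emit:
carry_out(increments=[[[0,0,0,0,0,0,80],[0,0,0,0,0,0,72],[0,0,0,0,0,0,66],[0,0,0,0,0,0,52],[0,0,0,0,0,0,52]]])

```text
t: 25.22
eef_pos: [486.6, 101.0, 27.7]
tool_rot: [[-1.0, -0.002, 0.005], [-0.002, 1.0, 0.0], [-0.005, 0.0, -1.0]]
contact_force: [0.5, 0.4, 2.9]
opening: 59.5
finger_force: 43.7
```

Emit:
carry_out(increments=[[[0,0,0,0,0,0,52],[0,0,0,0,0,0,52],[0,0,-0.1,0,0,0,52],[0,0,-0.1,0,0,0,52],[0,0,0,0,0,0,52]]])

```text
t: 25.63
eef_pos: [484.5, 100.8, 34.1]
tool_rot: [[-1.0, -0.002, 0.001], [-0.002, 1.0, -0.0], [-0.001, -0.0, -1.0]]
contact_force: [0.8, 0.2, -2.3]
opening: 59.9
finger_force: 43.6
```

Emit:
carry_out(increments=[[[0,0,-0.3,0,0,0,52],[0,0,-0.8,0,0,0,52],[0,0,-0.9,0,0,0,52],[0,0,-0.6,0,0,0,52],[0,0,-0.3,0,0,0,52]]])

```text
t: 26.05
eef_pos: [486.7, 101.0, 154.0]
tool_rot: [[-1.0, -0.002, 0.007], [-0.002, 1.0, 0.0], [-0.007, 0.0, -1.0]]
contact_force: [1.1, -0.2, -0.6]
opening: 60.0
finger_force: 44.0
```

Emit:
carry_out(increments=[[[0.02,-0.3,0,0,0,0,52],[0.02,-0.7,0,0,0,0,52],[0.02,-0.9,0,0,0,0,52],[0.02,-0.9,0,0,0,0,52],[0.02,-0.9,0,0,0,0,52]]])

```text
t: 26.47
eef_pos: [478.2, -48.7, 147.2]
tool_rot: [[-1.0, -0.003, -0.004], [-0.003, 1.0, 0.001], [0.004, 0.001, -1.0]]
contact_force: [0.1, -1.1, -1.8]
opening: 60.0
finger_force: 44.1
```

Emit:
carry_out(increments=[[[0.02,-0.9,0,0,0,0,52],[0,-0.9,0,0,0,0,52],[0,-0.7,0,0,0,0,52],[0,-0.3,0,0,0,0,52],[0,-0.14,0,0,0,0,52]]])

```text
t: 26.88
eef_pos: [478.2, -166.6, 147.5]
tool_rot: [[-1.0, 0.002, -0.003], [0.002, 1.0, 0.001], [0.003, 0.001, -1.0]]
contact_force: [-0.8, -0.5, -2.3]
opening: 59.6
finger_force: 44.1
```

Emit:
carry_out(increments=[[[0,0,0,0,0,0,52],[0,0,0,0,0,0,52],[0,0,0,0,0,0,52],[0,0,0,0,0,0,52],[0,0,0,0,0,0,52]]])

```text
t: 27.3
eef_pos: [480.0, -163.6, 149.4]
tool_rot: [[-1.0, -0.003, -0.0], [-0.003, 1.0, 0.0], [0.0, 0.0, -1.0]]
contact_force: [1.1, -0.0, -2.2]
opening: 59.8
finger_force: 44.1
```

```bash
python3 - <<'E'
from h import *
w,c=look("pics/w12.png",[(480,-164.7,8,47)])
e=ctrl.observe()["eef_pos"]
print("pot",fitcirc(w,c,"blue",e[0],e[1],e[2]+18.5,32))
E
```

```text
[ 480.  -163.6  149.4]
pot (np.float64(0.853), np.float64(477.05572974400206), np.float64(-163.76790624159779))
```

View pics/w12.png

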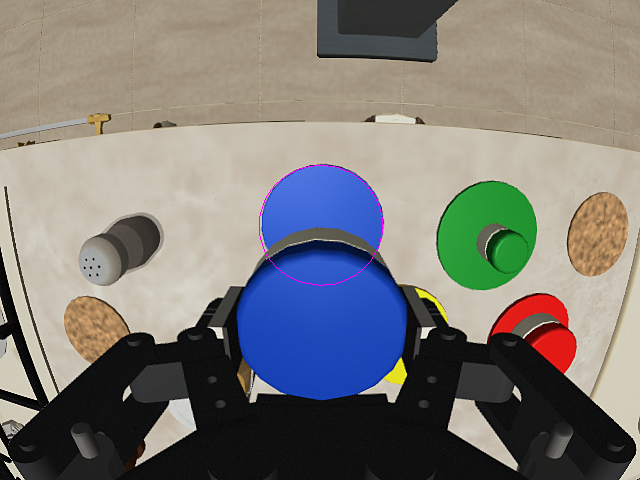

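The blue pot is held upright above its mat, and the overlay fits at (322,224). Lowering.

Emit:
carry_out(increments=[[[0,-0.02,0.4,0,0,0,52],[0,0,0.8,0,0,0,52],[0,0,0.8,0,0,0,52],[0,0,0.5,0,0,0,52],[0,0,0.2,0,0,0,52]]])

```text
t: 27.77
eef_pos: [477.2, -163.6, 38.1]
tool_rot: [[-1.0, -0.002, -0.006], [-0.002, 1.0, 0.003], [0.006, 0.003, -1.0]]
contact_force: [-1.0, 1.2, -1.7]
opening: 59.8
finger_force: 44.1
```

Emit:
carry_out(increments=[[[0,0,0.1,0,0,0,52],[0,0,0.08,0,0,0,52],[0,0,0.05,0,0,0,52],[0,0,0,0,0,0,52],[0,0,0,0,0,0,52]]])

```text
t: 28.18
eef_pos: [481.1, -166.1, 33.6]
tool_rot: [[-1.0, -0.002, 0.002], [-0.002, 1.0, -0.001], [-0.002, -0.001, -1.0]]
contact_force: [-0.4, 0.4, -1.7]
opening: 59.7
finger_force: 44.1
```

Emit:
carry_out(increments=[[[0,0,0.03,0,0,0,52],[0,0,0,0,0,0,52],[0,0,0,0,0,0,52],[0,0,0,0,0,0,52],[0,0,0,0,0,0,52]]])

```text
t: 28.6
eef_pos: [480.0, -165.6, 31.2]
tool_rot: [[-1.0, -0.001, 0.0], [-0.001, 1.0, -0.0], [-0.0, -0.0, -1.0]]
contact_force: [0.3, 0.2, -1.5]
opening: 60.2
finger_force: 44.1
```

Emit:
carry_out(increments=[[[0,0,0.04,0,0,0,52],[0,0,0.02,0,0,0,52],[0,0,0,0,0,0,52],[0,0,0,0,0,0,52],[0,0,0,0,0,0,52]]])

```text
t: 29.02
eef_pos: [480.2, -165.8, 29.7]
tool_rot: [[-1.0, -0.002, -0.0], [-0.002, 1.0, -0.0], [0.0, -0.0, -1.0]]
contact_force: [-2.7, 0.7, 6.6]
opening: 60.0
finger_force: 45.0
```

Emit:
carry_out(increments=[[[0,0,-0.02,0,0,0,66],[0,0,0,0,0,0,74],[0,0,0,0,0,0,85],[0,0,0,0,0,0,85],[0,0,0,0,0,0,85]]])

```text
t: 29.43
eef_pos: [479.9, -165.6, 29.4]
tool_rot: [[-1.0, -0.002, -0.0], [-0.002, 1.0, 0.0], [0.0, 0.0, -1.0]]
contact_force: [0.2, -0.4, -0.1]
opening: 85.3
finger_force: 0.0
```

Emit:
carry_out(increments=[[[0,0,-0.3,0,0,0,85],[0,0,-0.8,0,0,0,85],[0,0,-0.9,0,0,0,85],[0,0,-0.9,0,0,0,85],[0,0,-0.5,0,0,0,85]]])

```text
t: 29.85
eef_pos: [482.1, -166.6, 170.8]
tool_rot: [[-1.0, -0.002, 0.006], [-0.002, 1.0, -0.003], [-0.006, -0.003, -1.0]]
contact_force: [1.8, -1.5, 0.8]
opening: 84.9
finger_force: 0.0
```

Emit:
carry_out(increments=[[[-0.4,-0.9,0,0,0,0,85],[-0.4,-0.9,0,0,0,0,85],[-0.4,-0.9,0,0,0,0,85],[-0.4,-0.9,0,0,0,0,85],[-0.4,-0.9,0,0,0,0,85]]])

```text
t: 30.27
eef_pos: [560.9, -347.1, 166.6]
tool_rot: [[-1.0, -0.002, 0.001], [-0.002, 1.0, -0.0], [-0.001, -0.0, -1.0]]
contact_force: [0.8, 1.0, 0.7]
opening: 84.9
finger_force: 0.0
```

Emit:
carry_out(increments=[[[-0.2,-0.6,0,0,0,0,85],[0,0,0,0,0,0,85],[0,0,0,0,0,0,85],[0,0,0,0,0,0,85],[0,0,0,0,0,0,85]]])

```text
t: 30.68
eef_pos: [567.8, -368.0, 165.5]
tool_rot: [[-1.0, -0.002, -0.001], [-0.002, 1.0, 0.001], [0.001, 0.001, -1.0]]
contact_force: [0.4, -0.1, -0.5]
opening: 84.6
finger_force: 0.0
```

```bash
python3 - <<'E'
from h import *
t=ctrl.get_image("top");s=ctrl.get_image("side");w,c=look("pics/w13.png")
cv2.imwrite("pics/v13.png",np.vstack([cv2.resize(t[185:305,170:440],(675,300)),np.hstack([cv2.resize(s[170:370,260:420],(240,300)),cv2.resize(w,(435,300))])])[:,:,::-1])
E
```

```text
[ 568.  -368.   165.6]
```

View pics/v13.png

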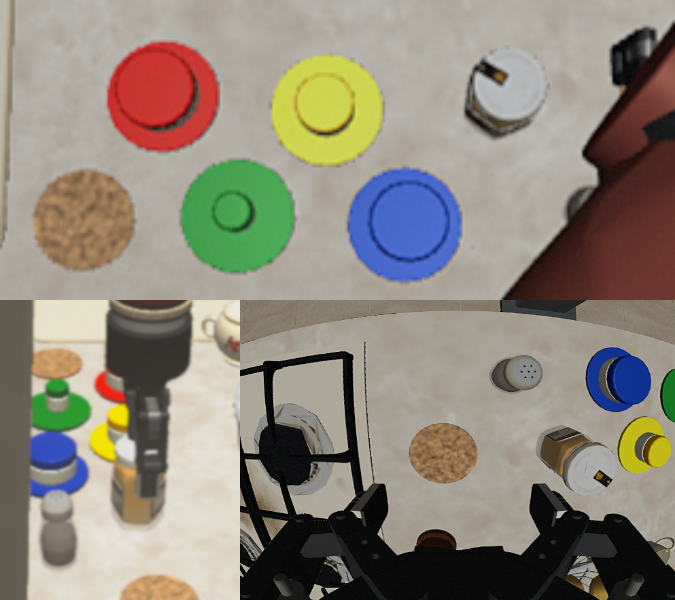

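All four pots stand upright on their mats, and the jar and shaker are where they were. A quick parallax check of the lid centres: red (232,221), blue (333.6,273), yellow (300,226.6), green (263.4,269.2).

```bash
python3 - <<'E'
from h import *
for n,u,v,mu,mv in[("red",232,221,235.2,223.6),("blue",333.6,273,331.8,274.6),("yel",299.8,226.4,300.8,228.8),("gre",263.2,269.4,265.2,271)]:
    print(n,ray("top",u,v,48).round(1),ray("top",mu,mv,8).round(1))
E
```

```text
red [586.6  34.   48. ] [588.3  35.5   8. ]
blue [ 480.2 -168.2   48. ] [ 479.5 -165.4    8. ]
yel [ 574.1 -101.9   48. ] [ 575.8 -101.9    8. ]
gre [488.8 -29.3  48. ] [488.4 -28.1   8. ]
```

All four are centred within about 3 mm, and nothing is touching the gripper.

```bash
python3 -c "
from plant import ctrl
print(ctrl.sign_off())"
```

```text
the job is handed in; nothing more can be done
None
```

All four pots stand upright, each on the mat matching its lid and within about 3 mm of centre. The salt shaker and honey jar were not touched, and the job was handed in at about 31 s.

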